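Reset the depth stop of a chair-seat boring jig and lock it again

ROBOT

A 6-joint arm with a two-finger parallel gripper is mounted at the origin on the work surface. World frame = base frame: x ahead of the robot, y to its left, z up, the work surface at z = 0. Lengths are in m, angles in degrees, forces in N, time in s.
With the tool pointing down it reaches from about 0.35 to 0.875 m from the base axis. Payload 4.2 kg.
Tool frame: the origin (TCP) lies midway between the tips of the shut fingers; the grasp point (between the pads) lies 19 mm behind it (hold_point_z is the z of the grasp point in the tool frame, in m); z points along the fingers, y is the direction in which the jaws open and shut (so a half turn about z gives the same grasp; the last joint's range is limited). The gripper opens to 87 mm and grips with 3 to 60 N. Pads are 19 mm wide; open, the fingers measure 117 mm over their backs; the gripper's body (75 mm by 190 mm) begins 51 mm behind the grasp point.
Start: joints at [81.624, 22.042, 0.453, 0, -68.411, -14.817], TCP at [0.246, 0.574, 0.183] pointing down, gripper open.
Joint ranges: [-179.83, 179.83], [-69.29, 118.12], [-61.27, 80.66], [-181.25, 117.63], [-171.15, -9.14], [-177.46, 177.46]. Speed limits (degrees/s): [159.86, 159.86, 180, 180, 180, 180].

INTERFACE

Orientations are given as a 3x3 rotation matrix whose columns are the frame's x, y, z axes.
In Python, from station import * gives the robot as it stands. The module is installed in compiled form; this text tells all that it offers.
- The arm moves only by the tool jog_arm, never from a script. Its argument "moves" is a list of rows, each a list of 7 numbers: the closure, from -1 (fully open) to 1 (shut), then the shift along the tool's x, y, z in m, then the turn, a rotation vector about the tool's x, y, z in rad. In form: [[gripper, x, y, z, wx, wy, wz], ...]. A call has exactly 10 rows; each row is the pose to reach, as a shift and turn from the pose commanded when the call began, along the tool's axes at that moment; what a row does not reach only later rows make up. A row lasts 1/12 s, in which the tool goes at most 41.7 mm and 7.16 degrees, less where a joint would pass 70% of its speed; a pose out of reach is approached as far as the arm can. A call with a gripper value outside its range is refused whole. The fingers move at their own pace and stop on an object; the grip force is fixed at half the most. Time passes only in rows, so rows that repeat a pose let the fingers close, or fill a call up. It gives the time, the measured TCP pose, the force and the opening at its end, in the units of the state.
- sense(): the state, without advancing time (a new reading comes with each control period).
- capture(name): name is "scene" or "side" or "wrist"; returns a dict with "frame" (384x512x3 uint8, red, green, blue), "fov_y" (degrees; the focal length in pixels is half the picture's height over the tangent of half this angle, whatever the lens; pixels are square), "cx", "cy" (the principal point, pixels), "k1" (the pictures are not rectified: a ray, as slopes to the right and down, at radius r is drawn at 1 + k1 r^2 times it, then the intrinsics apply), "world_from_camera" (4x4, takes a point from camera to world coordinates). Camera axes: x right, y down, z forward; pixel columns grow to the right and rows downward; lengths in m; the calibration is good to about 2 mm. A picture is of the moment at which its call begins. There is no depth.
- finish_job(): hands the job in, once; it reports no verdict.
The state is a dict: "time_s": time; "joints": joint angles; "joint_velocities": joint speeds; "effort": joint torques, N m; "tcp_pos": TCP position; "ee_rot": TCP orientation; "wrist_force": force on the tool from outside, world axes, zero at the start; "moment": the same for the moment, N m; "gripper_width": opening from 0.0 (shut) to 1.0 (fully open).
Only numpy, scipy, OpenCV 4.12 (cv2) and the standard library are available. Lean on these libraries where they do the work, as an engineer would, in place of code of your own. Each camera call takes 0.05 s, during which the arm holds its last target.

TASK

Loosen the overtight jam nut of the green boring jig by its orange-post lever, then turn the black knob clockwise, by the short way, until its pointer stands at the red marker, without shifting the marker. Then tighten the jam nut again with the lever until it is firmly tight, but do not overtighten it, and leave the pointer at the marker. Leave the other things on the bench alone.

Things in the scene. Friction and masses are not known exactly. Their poses are not given: they have to be found in the camera images.
- jig: Green boring jig, fixed to the bench: steel base 200 x 170 x 12 mm, two uprights, beam 66 x 146 mm with its top at 87 mm. Origin: on the bench, under the vertical screw axis, which is the axis of nut and knob; z up. The lever lies to its -x side; the scale arc (aluminium, radius 40 to 53 mm, top at 120 mm) and pointer to its +x side. All heights here are above the bench.
- jam_nut: Steel hexagonal jam nut, 38 mm, with a lever. Origin on the screw axis, near bench height; x axis along the lever. From above, anticlockwise loosens. It starts too tight, by an unknown amount; 0.55 rad anticlockwise of the start it is surely free (0.7 rad of room). Steep thread: it rises 8 mm per rad anticlockwise, sinks as much clockwise. It stays where it is left.
- lever_post (a point): Upright orange round post at the lever's end, 12 mm diameter, 36 mm tall, 70 mm from the axis; this point is 18 mm above its foot, 124 to 128 mm high at the start; it moves up and down with the nut. Below it the arm, 10 mm wide. Pushed along its circle the free nut takes 3 to 9 N; once the nut bears on the washer the push grows: by 2 to 4 N held still, about 6 N in motion, when firmly tight.
- washer: Brass washer, 46 mm, 2.5 mm thick, under the nut; does not turn. Origin on the screw axis. The nut squeezes it on the screw's shoulder and so locks the screw. Turning the screw clockwise lowers the shoulder, so the place where the nut gets tight shifts clockwise and must be felt. 0.17 to 0.22 rad (12 to 15 mm at the post) past first contact is firmly tight; under 0.12 slack, over 0.27 overtight.
- knob_grip (a point): Centre of the adjuster knob's black grip bar, on the screw axis, 145 mm high at the start; the knob sinks 4 mm per rad clockwise. The bar is 46 mm long (along the pointer), 14 mm thick, from 21 mm below to 11 mm above this point, on a steel disc of 48 mm diameter. With the nut loose it turns with about 0.4 N m, stays where it is left, and may turn 1.6 rad clockwise.
- pointer_tip (a point): Tip of the black pointer bar that turns with the knob, 37 mm from the screw axis, 128 mm high at the start, in line with the grip bar's length.
- marker_tip (a point): Tip of the red marker on the scale arc, 37 mm from the screw axis, 125 mm high: the pointer tip must come right above or beside it, at the same place seen from above. It lies 0.65 to 1.2 rad clockwise of the pointer at the start. The marker rides stiffly on the arc and must stay where it is.
- sanding_block: Cork sanding block 100 x 55 x 35 mm, loose, beside the jig; origin under its centre
- rule: Steel rule 200 x 30 x 6 mm, loose; origin under its middle, it lies along its own x
- glue: White glue bottle, 56 mm diameter, 150 mm tall, orange cap, loose; origin under its centre
- seat_plug: Round wooden plug, 40 mm diameter, 30 mm tall, loose, in front of the jig's scale; origin under its centre
- offcut: Pale wooden offcut 130 x 45 x 28 mm, loose, beside the jig; origin under its centre

How it is judged (in metres and radians):
On the way, in this order (a step that is already met when the one before it is completed fails the run):
1. the jam nut is loosened: it no longer bears on the washer (contact force between jam_nut and washer below 1 N and distance of lever_post from where it was at the start of the episode above 0.006 m), for 0.2 s.
2. with the nut still loose, the pointer is turned to within 3 mm of the red marker (horizontal distance between pointer_tip and marker_tip below 0.003 m and contact force between jam_nut and washer below 1 N), for 0.2 s.
At the end, for the whole second after the job is handed in: The pointer tip is within 3 mm of the red marker, the marker is within 4 mm of where it was, and the jam nut is at rest and clamps the washer with 20 to 52 N (about 0.12 to 0.27 rad past the place where it first bears on the washer) (horizontal distance between pointer_tip and marker_tip below 0.003 m and contact force between jam_nut and washer between 20 and 52 N and distance of marker_tip from where it was at the start of the episode below 0.004 m and angular speed of jam_nut below 0.1 rad/s); the robot touches nothing.
It fails at once if the nut is overtightened: it presses the washer with more than 100 N (contact force between jam_nut and washer above 100 N).
It fails at once if the red marker is shifted by more than 4 mm (distance of marker_tip from where it was at the start of the episode above 0.004 m).
It fails at once if a loose thing on the bench is moved by more than 30 mm (distance of any of sanding_block, rule, glue, seat_plug, offcut from where it was at the start of the episode above 0.03 m).
It also fails if it takes over 69 s, if anything falls off the work surface, if the arm or the gripper's body presses on something with over 40 N, if the wrist force passes 120 N, or if a joint passes its speed limit or range.

## Working session

There is one attempt and no reset: what is moved stays moved. The work goes in short steps, Python scripts to look and compute and a tool call to move; the robot and the scene stay as the last step left them, time stands still between calls to the robot, and variables do not carry over. Pictures are saved under pics/ and viewed, and the job is handed in when it is done.

Besides the shell and the picture viewer there is one more tool, called after "Call:" as a command line: name --pt "numbers of a row" for each row, then --argument value for the rest. jog_arm: Moves the arm, as the interface text tells. Its arguments: {"type":"object","properties":{"moves":{"type":"array"}},"required":["moves"]}

```bash
mkdir -p pics; python3 - <<'E'
from station import *
import cv2,numpy as np
s=sense()
for k in s: print(k,np.round(s[k],4).tolist())
for n in ["scene","side","wrist"]:
    c=capture(n); cv2.imwrite(f"pics/{n}0.png",c["frame"][:,:,::-1])
    np.savez(f"pics/{n}0.npz",**c)
    print(n,c["fov_y"],c["cx"],c["cy"],c["k1"],np.round(c["world_from_camera"],4).tolist())
E
```

```text
time_s 0.0
joints [81.6233, 22.0904, 0.3787, -0.0289, -68.4111, -14.8157]
joint_velocities [0.0382, -0.0313, -0.0614, 0.0332, -0.0089, -0.0789]
effort [-0.0015, -39.0664, 18.74, 4.2198, 0.011, -0.0002]
tcp_pos [0.2459, 0.5739, 0.1823]
ee_rot [[0.9191, -0.394, -0.0008], [-0.394, -0.9191, -0.0021], [0.0001, 0.0022, -1.0]]
wrist_force [-0.0721, 0.4145, -0.0826]
moment [0.0021, -0.0451, -0.0171]
gripper_width 1.0003
scene 50.86818660903964 258.43749846760056 191.14131955785217 -0.017121207831716705 [[-0.7029, 0.4424, -0.557, 1.1626], [0.7113, 0.4454, -0.5438, 0.5385], [0.0075, -0.7784, -0.6277, 0.6704], [0.0, 0.0, 0.0, 1.0]]
side 48.89384930682097 257.1872360411363 189.74959268858714 -0.15830017426057888 [[0.9887, -0.0905, 0.1198, 0.5129], [-0.15, -0.6308, 0.7613, -0.7572], [0.0067, -0.7706, -0.6372, 0.7521], [0.0, 0.0, 0.0, 1.0]]
wrist 68.59670679736905 259.83586643361565 193.8362003686548 -0.02514229303729567 [[-0.3942, -0.8762, -0.2772, 0.322], [-0.919, 0.3765, 0.1166, 0.542], [0.0022, 0.3008, -0.9537, 0.3839], [0.0, 0.0, 0.0, 1.0]]
```

View pics/scene0.png

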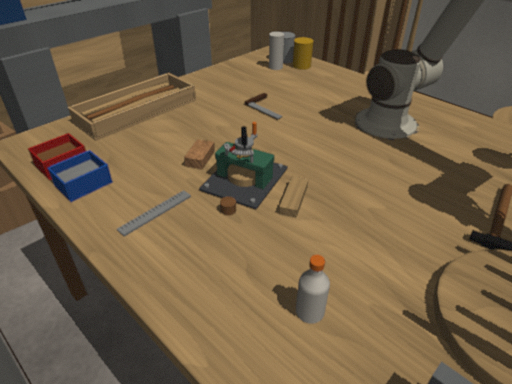

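View pics/side0.png

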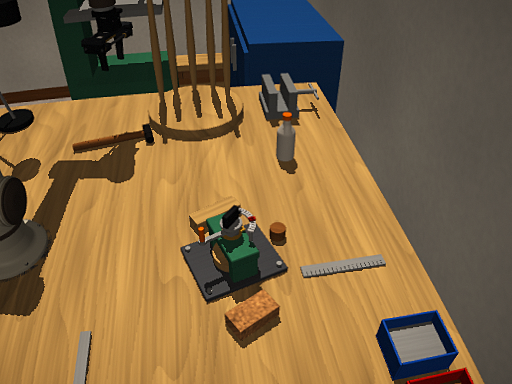

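View pics/wrist0.png

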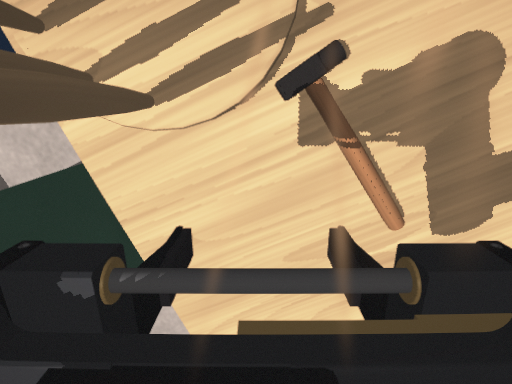

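```bash
cat > h.py <<'E'
import numpy as np,cv2
def K(c):
    f=192/np.tan(np.radians(float(c["fov_y"]))/2); return np.array([[f,0,float(c["cx"])],[0,f,float(c["cy"])],[0,0,1]]),np.array([float(c["k1"]),0,0,0])
def ray(c,uv):
    k,d=K(c)
    # forward-model x_d = x(1+k1 r^2): same as cv2
    p=cv2.undistortPointsIter(np.array([[uv]],float),k,d,None,None,(3,50,1e-9))[0,0]
    W=np.array(c["world_from_camera"]); v=W[:3,:3]@np.array([p[0],p[1],1]); return W[:3,3],v/np.linalg.norm(v)
def onz(c,uv,z):
    o,v=ray(c,uv); return o+v*(z-o[2])/v[2]
def tri(c1,u1,c2,u2):
    o1,a=ray(c1,u1);o2,b=ray(c2,u2)
    A=np.stack([a,-b],1); t=np.linalg.lstsq(A,o2-o1,rcond=None)[0]
    p,q=o1+a*t[0],o2+b*t[1]; return (p+q)/2,np.linalg.norm(p-q)
def proj(c,P):
    k,d=K(c); W=np.array(c["world_from_camera"]); R=W[:3,:3].T; t=-R@W[:3,3]
    return cv2.projectPoints(np.array(P,float).reshape(-1,1,3),cv2.Rodrigues(R)[0],t,k,d)[0][:,0]
E
python3 - <<'E'
import cv2
a=cv2.imread("pics/scene0.png")[110:220,190:320]; cv2.imwrite("pics/s1.png",cv2.resize(a,(780,600*0+660))[:600])
a=cv2.imread("pics/side0.png")[190:310,170:300]; cv2.imwrite("pics/s2.png",cv2.resize(a,(650,600)))
E
```

```text
(no output)
```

View pics/s1.png

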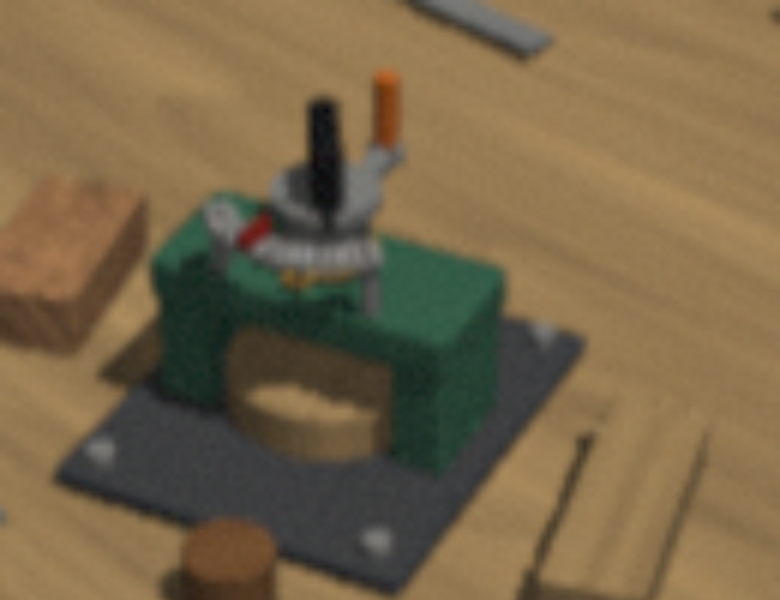

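View pics/s2.png

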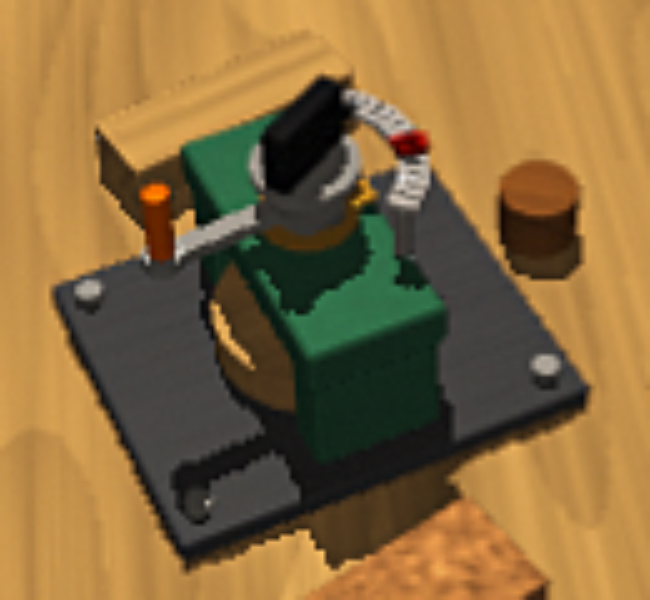

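```bash
python3 - <<'E'
from h import *
S=np.load("pics/scene0.npz");D=np.load("pics/side0.npz")
sc=lambda x,y:(190+(x-3)/6+0.0,110+(y-3)/6)
sd=lambda x,y:(170+(x-2.5)/5,190+(y-2.5)/5)
pr=lambda n,v:print(n,np.round(v[0],4),round(v[1],4))
pr("post",tri(S,sc(386,110),D,sd(158,226)))
pr("posttop",tri(S,sc(386,78),D,sd(156,194)))
pr("marker",tri(S,sc(256,232),D,sd(412,143)))
pr("plateLfront",tri(S,sc(585,338),D,sd(55,285)))
for n,p in dict(a=(55,290),b=(185,553),c=(588,388)).items(): print(n,np.round(onz(D,sd(*p),.012),4))
for n,p in dict(left=(58,475),front=(398,585),right=(585,338)).items(): print(n,np.round(onz(S,sc(*p),.012),4))
# beam top corners z=.087
for n,p in dict(a=(185,150),b=(307,357),c=(445,305)).items(): print(n,np.round(onz(D,sd(*p),.087),4))
for n,p in dict(a=(220,193),b=(505,270),c=(437,345),d=(155,263)).items(): print(n,np.round(onz(S,sc(*p),.087),4))
E
```

```text
post [ 0.4938 -0.1341  0.1233] 0.0004
posttop [ 0.4946 -0.1329  0.1405] 0.0001
marker [ 0.6045 -0.0999  0.1244] 0.0019
plateLfront [ 0.4396 -0.0557  0.0112] 0.0003
a [ 0.4397 -0.0598  0.012 ]
b [ 0.4915 -0.219   0.012 ]
c [ 0.6779 -0.1544  0.012 ]
left [ 0.6809 -0.1483  0.012 ]
front [0.6274 0.0076 0.012 ]
right [ 0.4402 -0.055   0.012 ]
a [ 0.5076 -0.0516  0.087 ]
b [ 0.5499 -0.1825  0.087 ]
c [ 0.6105 -0.162   0.087 ]
a [ 0.5548 -0.1788  0.087 ]
b [ 0.509  -0.0455  0.087 ]
c [ 0.5699 -0.0273  0.087 ]
d [ 0.6129 -0.1561  0.087 ]
```

Call:
jog_arm --pt "-1 0.507 0.553 -0.068 0 0 -0.82" --pt "-1 0.507 0.553 -0.068 0 0 -0.82" --pt "-1 0.507 0.553 -0.068 0 0 -0.82" --pt "-1 0.507 0.553 -0.068 0 0 -0.82" --pt "-1 0.507 0.553 -0.068 0 0 -0.82" --pt "-1 0.507 0.553 -0.068 0 0 -0.82" --pt "-1 0.507 0.553 -0.068 0 0 -0.82" --pt "-1 0.507 0.553 -0.068 0 0 -0.82" --pt "-1 0.507 0.553 -0.068 0 0 -0.82" --pt "-1 0.507 0.553 -0.068 0 0 -0.82"

```text
time_s: 0.98
tcp_pos: [0.3831, 0.1814, 0.2212]
ee_rot: [[0.915, 0.404, 0.0], [0.404, -0.915, 0.0], [0.0, -0.0, -1.0]]
wrist_force: [0.9, 1.2, 0.9]
gripper_width: 0.998
```

Call:
jog_arm --pt "0.2 -0.026 0.333 -0.03 0 0 0" --pt "0.2 -0.026 0.333 -0.03 0 0 0" --pt "0.2 -0.026 0.333 -0.03 0 0 0" --pt "0.2 -0.026 0.333 -0.03 0 0 0" --pt "0.2 -0.026 0.333 -0.03 0 0 0" --pt "0.2 -0.026 0.333 -0.03 0 0 0" --pt "0.2 -0.026 0.333 -0.03 0 0 0" --pt "0.2 -0.026 0.333 -0.03 0 0 0" --pt "0.2 -0.026 0.333 -0.03 0 0 0" --pt "0.2 -0.026 0.333 -0.03 0 0 0"

```text
time_s: 1.82
tcp_pos: [0.4937, -0.1338, 0.2501]
ee_rot: [[0.917, 0.399, -0.002], [0.399, -0.917, 0.0], [-0.001, -0.001, -1.0]]
wrist_force: [-0.4, 0.3, -0.3]
gripper_width: 0.416
```

```bash
cat > cap.py <<'E'
import sys
from station import *
import cv2,numpy as np
s=sense(); n,t=sys.argv[1],sys.argv[2]
c=capture(n); np.savez(f"pics/{n}{t}.npz",tcp=s["tcp_pos"],rot=s["ee_rot"],**c)
cv2.imwrite(f"pics/{n}{t}.png",cv2.resize(c["frame"][:,:,::-1],(768,576),interpolation=cv2.INTER_CUBIC))
print(s["time_s"],np.round(s["tcp_pos"],4).tolist(),np.round(s["joints"],1).tolist(),np.round(s["wrist_force"],2).tolist())
E
python3 cap.py wrist 1
```

```text
1.8167 [0.4937, -0.1338, 0.2501] [3.0, 8.5, -8.6, -0.0, -73.1, 110.5] [-0.37, 0.31, -0.26]
```

View pics/wrist1.png

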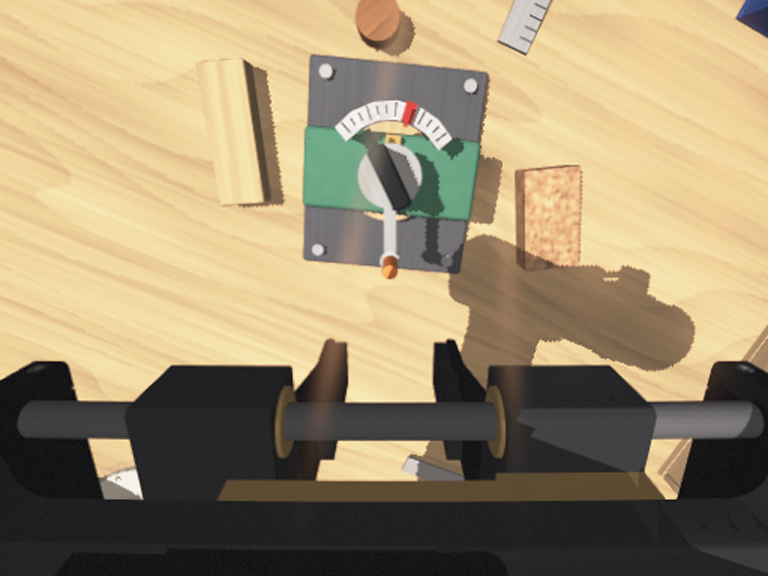

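```bash
python3 - <<'E'
from h import *
c=np.load("pics/wrist1.npz"); f=c["frame"]
a=f[50:195,190:335][:,:,::-1]; cv2.imwrite("pics/w1z.png",cv2.resize(a,(580,580),interpolation=cv2.INTER_NEAREST))
hsv=cv2.cvtColor(f,cv2.COLOR_RGB2HSV).astype(int)
sub=np.zeros(f.shape[:2],bool); sub[50:195,190:335]=1
red=((hsv[...,0]<5)|(hsv[...,0]>174))&(hsv[...,1]>190)&sub
org=(hsv[...,0]>=6)&(hsv[...,0]<14)&(hsv[...,1]>190)&sub
for n,m in (("red",red),("org",org)):
    v,u=np.nonzero(m); print(n,len(u),u.mean(),v.mean(),u.min(),u.max(),v.min(),v.max())
# predicted: axis, post
W=c["world_from_camera"];print(W[:3,3],W[:3,2])
A=np.array([.5595,-.105])
print(proj(c,[[*A,.156],[*A,.124],[.4938,-.1341,.143],[*(A),.087]]))
print(np.round(onz(c,(390/1.5,270/1.5),.107),4))
E
```

```text
<stdin>:9: RuntimeWarning: Mean of empty slice.
  ret = ret.dtype.type(ret / rcount)
Traceback (most recent call last):
ValueError: zero-size array to reduction operation minimum which has no identity
```

View pics/w1z.png

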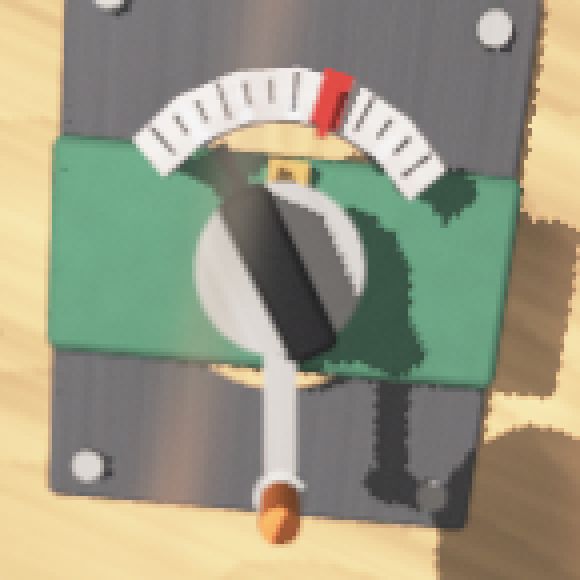

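```bash
python3 - <<'E'
from h import *
c=np.load("pics/wrist1.npz"); f=c["frame"]
z4=lambda x,y:(190+x/4-.5,50+y/4-.5)
hsv=cv2.cvtColor(f,cv2.COLOR_RGB2HSV).astype(int)
sub=np.zeros(f.shape[:2],bool); sub[50:195,190:335]=1
for n,lo in (("red",110),("org",110)):
    h=hsv[...,0]; m=sub&(hsv[...,1]>170)&(((h<4)|(h>170)) if n=="red" else ((h>=5)&(h<16)))
    if n=="org": m[:165]=0
    v,u=np.nonzero(m); print(n,len(u),u.mean(),v.mean(),u.min(),u.max(),v.min(),v.max())
g=lambda x,y,z:np.round(onz(c,z4(x,y),z),4)
print("posttop",g(280,524,.143),"foot",g(279,490,.107))
print("marktip",g(324,137,.125), "mark outer",g(338,70,.124))
print("disc c",g(280,272,.123))
for p in ((222,200),(270,186),(290,362),(336,342)): print("bar",g(*p,.156))
print("pointer?",g(240,196,.128),"arc ends",g(165,172,.12),g(415,197,.12))
print("beam",[g(*p,.087) for p in ((54,137),(520,182),(492,386),(50,347))])
print("plate",[g(*p,.012) for p in ((50,490),(466,528))])
A=[.5595,-.105]
print((proj(c,[[*A,.156],[*A,.124],[.4938,-.1341,.143]])+.5-[190,50])*4)
E
```

```text
red 74 272.47297297297297 74.58108108108108 269 277 68 82
org 47 259.8085106382979 177.48936170212767 256 263 171 185
posttop [ 0.4944 -0.1325  0.143 ] foot [ 0.4956 -0.1316  0.107 ]
marktip [ 0.5945 -0.102   0.125 ] mark outer [ 0.6115 -0.0985  0.124 ]
disc c [ 0.557  -0.1053  0.123 ]
bar [ 0.5685 -0.0845  0.156 ]
bar [ 0.5763 -0.0942  0.156 ]
bar [ 0.5386 -0.1162  0.156 ]
bar [ 0.548 -0.125  0.156]
pointer? [ 0.5713 -0.0871  0.128 ] arc ends [ 0.5689 -0.0652  0.12  ] [ 0.5907 -0.1318  0.12  ]
beam [array([ 0.5648, -0.027 ,  0.087 ]), array([ 0.6096, -0.1626,  0.087 ]), array([ 0.5503, -0.1827,  0.087 ]), array([ 0.5051, -0.0476,  0.087 ])]
plate [array([ 0.4386, -0.0562,  0.012 ]), array([ 0.4909, -0.2158,  0.012 ])]
[[282.80294336 268.00673686]
 [282.68675956 263.45658876]
 [284.34182461 528.23336357]]
```

Call:
jog_arm --pt "0.2 0.001 0 0.03 0 0 0" --pt "0.2 0.001 0 0.07 0 0 0" --pt "0.2 0.001 0 0.11 0 0 0" --pt "0.2 0.001 0 0.136 0 0 0" --pt "0.2 0.001 0 0.136 0 0 0" --pt "0.54 0.001 0 0.136 0 0 0" --pt "0.54 0.001 0 0.136 0 0 0" --pt "0.54 0.001 0 0.136 0 0 0" --pt "0.54 0.001 0 0.136 0 0 0" --pt "0.54 0.001 0 0.136 0 0 0"

```text
time_s: 2.7
tcp_pos: [0.4957, -0.1312, 0.1165]
ee_rot: [[0.915, 0.404, 0.003], [0.404, -0.915, 0.0], [0.003, 0.001, -1.0]]
wrist_force: [-0.8, 0.3, 0.8]
gripper_width: 0.235
```

```bash
python3 cap.py wrist 2;python3 cap.py side 2
```

```text
2.7 [0.4957, -0.1312, 0.1165] [3.3, 14.6, -20.9, 0.0, -54.3, 110.5] [-0.83, 0.29, 0.78]
2.75 [0.4954, -0.1313, 0.1161] [3.3, 14.7, -20.9, 0.0, -54.3, 110.5] [0.8, 0.3, -0.52]
```

View pics/wrist2.png

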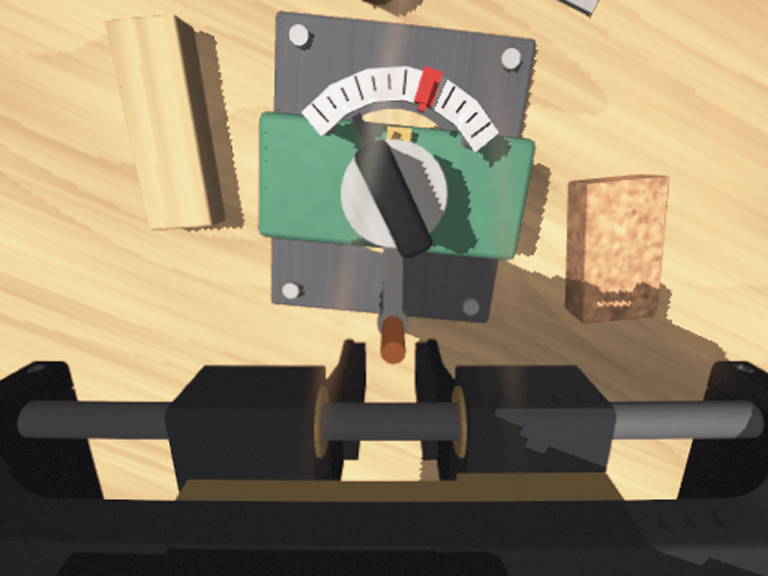

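```bash
python3 - <<'E'
from h import *
c=np.load("pics/wrist2.npz");t=c["tcp"];R=c["rot"]
z4=lambda x,y:(x/1.5-.17,y/1.5-.17)
print("proj tcp, grasp",(proj(c,[t,t-R[:,2]*.019])*1.5))
print("posttop",onz(c,z4(394,352),.143),"foot",onz(c,z4(393,318),.107))
print("disc",onz(c,z4(394,194),.123),"mark tip",onz(c,z4(423,109),.125),"bar",onz(c,z4(393,200),.156))
E
```

```text
proj tcp, grasp [[390.81468578 326.5336302 ]
 [390.93272574 341.9187406 ]]
posttop [ 0.49473772 -0.1329686   0.143     ] foot [ 0.49718523 -0.13172044  0.107     ]
disc [ 0.55777405 -0.10520172  0.123     ] mark tip [ 0.59523747 -0.10201296  0.125     ] bar [ 0.55776816 -0.10440036  0.156     ]
```

Call:
jog_arm --pt "0.54 0 0.0015 0 0 0 -0.02" --pt "0.54 0 0.003 0 0 0 -0.04" --pt "0.54 0 0.004 0 0 0 -0.06" --pt "0.54 0 0.005 0 0 0 -0.07" --pt "0.54 0 0.006 0 0 0 -0.085" --pt "0.54 0.0003 0.007 0 0 0 -0.1" --pt "0.54 0.0004 0.008 0 0 0 -0.115" --pt "0.54 0.0005 0.009 -0.0005 0 0 -0.13" --pt "0.54 0.0007 0.01 -0.0005 0 0 -0.145" --pt "0.54 0.0008 0.011 -0.0005 0 0 -0.16"

```text
time_s: 3.63
tcp_pos: [0.5, -0.1412, 0.1155]
ee_rot: [[0.838, 0.545, 0.0], [0.545, -0.838, -0.0], [0.0, 0.0, -1.0]]
wrist_force: [0.4, 0.7, -0.3]
gripper_width: 0.232
```

```bash
cat > st.py <<'E'
from station import *
import numpy as np
s=sense();p=np.array(s["tcp_pos"]);R=np.array(s["ee_rot"]);F=np.array(s["wrist_force"])
A=np.array([.5583,-.105]);d=p[:2]-A;a=np.arctan2(d[1],d[0]);th=np.array([-np.sin(a),np.cos(a)])
print("t",round(s["time_s"],2),"tcp",np.round(p,4),"r %.4f ang(cw from ref 203.6deg) %.4f"%(np.hypot(*d),((a-np.radians(203.6)+np.pi)%(2*np.pi))-np.pi),"yaw_y %.2f"%np.degrees(np.arctan2(R[1,1],R[0,1])),"Ftan %.2f Frad %.2f Fz %.2f"%(F[:2]@th,F[:2]@d/np.hypot(*d),F[2]),"M",np.round(s["moment"],3),"w",round(s["gripper_width"]*87,1),"j6",round(s["joints"][5],1))
E
python3 st.py
```

```text
t 3.63 tcp [ 0.5    -0.1412  0.1155] r 0.0686 ang(cw from ref 203.6deg) 0.1432 yaw_y -56.96 Ftan -0.41 Frad -0.72 Fz -0.33 M [-0.038 -0.015 -0.008] w 20.2 j6 120.9
```

```bash
python3 cap.py wrist 3
```

```text
3.6333 [0.5, -0.1412, 0.1155] [2.1, 15.4, -19.9, 0.0, -54.6, 120.9] [0.4, 0.72, -0.33]
```

View pics/wrist3.png

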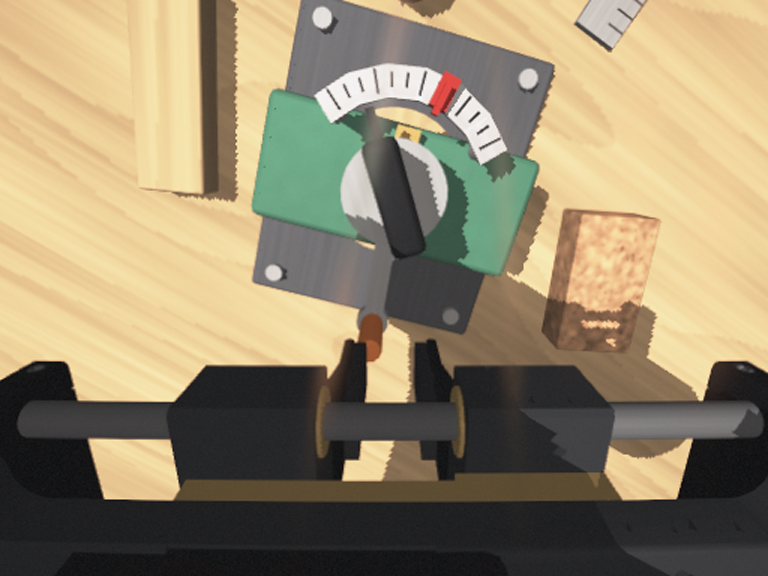

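```bash
python3 - <<'E'
from h import *
c=np.load("pics/wrist3.npz");t=c["tcp"];R=c["rot"]
f=c["frame"]
cv2.imwrite("pics/w3z.png",cv2.resize(f[190:270,200:300][:,:,::-1],(750,600),interpolation=cv2.INTER_NEAREST))
z4=lambda x,y:(x/1.5-.17,y/1.5-.17)
for n,u,z in (("top",(372,350),.143),("foot",(372,313),.107),("disc",(394,193),.123)):
    p=onz(c,z4(*u),z); print(n,p,"tool",R.T@(p-t))
print(proj(c,[t+R@[x,y,0] for x in(-.01,.01) for y in (-.01,.01)])*1.5)
E
```

```text
top [ 0.49529581 -0.13378451  0.143     ] tool [ 0.00012327 -0.00874305 -0.02754503]
foot [ 0.49821377 -0.13023792  0.107     ] tool [ 0.00450052 -0.01012663  0.00845522]
disc [ 0.55760734 -0.10513899  0.123     ] tool [ 0.06797461  0.00122044 -0.00753963]
[[371.70636658 344.49160047]
 [410.04051986 344.47500301]
 [371.18412393 308.42741612]
 [410.61108176 308.41237858]]
```

View pics/w3z.png

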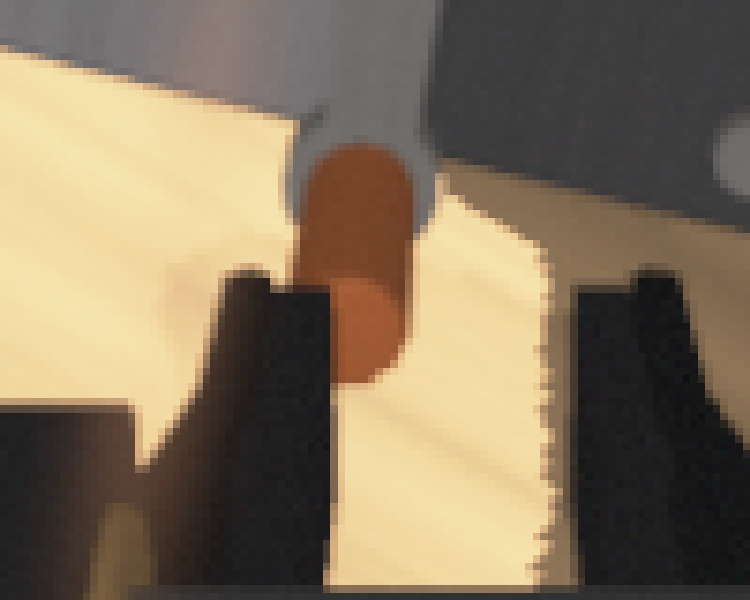

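```bash
python3 cap.py side 3; python3 cap.py scene 3; python3 - <<'E'
from h import *
ims=[]
for n,(x,y) in (("side",(160,180)),("scene",(205,85))):
    c=np.load(f"pics/{n}3.npz");t=c["tcp"];R=c["rot"]
    ims.append(cv2.resize(c["frame"][y:y+100,x:x+80][:,:,::-1],(400,500),interpolation=cv2.INTER_NEAREST))
    for P in [t,t+R@[0,-.01,0],t+R@[0,.01,0],t-R[:,2]*.02]:
        q=(proj(c,[P])[0]+.5-[x,y])*5; cv2.circle(ims[-1],(int(q[0]),int(q[1])),2,(255,0,255),-1)
cv2.imwrite("pics/z3.png",np.hstack(ims))
E
```

```text
3.6833 [0.5, -0.1413, 0.1155] [2.1, 15.4, -19.9, 0.0, -54.6, 120.9] [0.71, -0.23, -0.18]
3.7333 [0.4999, -0.1412, 0.1154] [2.1, 15.4, -19.9, 0.0, -54.6, 120.8] [0.04, -0.17, -0.16]
```

View pics/z3.png

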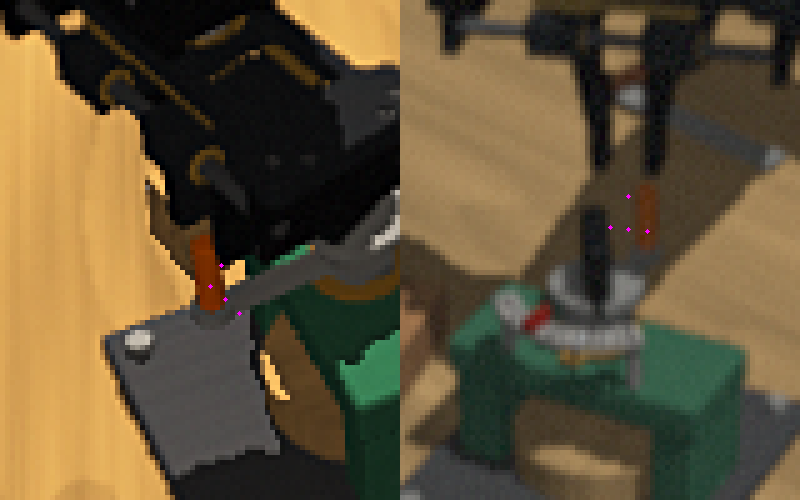

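```bash
python3 - <<'E'
from h import *
w=np.load("pics/wrist3.npz");s=np.load("pics/scene3.npz");t=w["tcp"];R=w["rot"]
for a,b in (((280,228),(244.6,118.6)),((240,228),(255.5,119.4))):
    p,e=tri(w,a,s,b); print(p,e,R.T@(p-t))
E
```

```text
[ 0.51453201 -0.14666839  0.15435424] 0.0009108376032706032 [ 0.00922377  0.0125465  -0.0388976 ]
[ 0.4991508  -0.12437272  0.15435171] 0.0030271320679185983 [ 0.00848757 -0.01453    -0.0388964 ]
```

```bash
python3 - <<'E'
import station
for n in dir(station):
    if not n.startswith("_"): print(n, str(getattr(station,n))[:200])
print(station.sense().keys())
E
```

```text
PlanningError <class 'station.PlanningError'>
capture <function make.<locals>.drawn_camera at 0x7f1f3edc40e0>
finish_job <function connect.<locals>.done at 0x7f1f3ed3b740>
hold_point_z -0.0187
sense <function make.<locals>.<lambda> at 0x7f1f3edc45e0>
dict_keys(['time_s', 'joints', 'joint_velocities', 'effort', 'tcp_pos', 'ee_rot', 'wrist_force', 'moment', 'gripper_width'])
```

Call:
jog_arm --pt "0.54 0 -0.005 0 0 0 0.08" --pt "0.54 0 -0.01 0 0 0 0.16" --pt "0.54 0 -0.01 0 0 0 0.16" --pt "0.54 0 -0.01 0.005 0 0 0.16" --pt "0.54 0 -0.01 0.01 0 0 0.16" --pt "0.54 0 -0.01 0.015 0 0 0.16" --pt "0.54 0 -0.01 0.02 0 0 0.16" --pt "0.54 0 -0.01 0.02 0 0 0.16" --pt "0.54 0 -0.01 0.02 0 0 0.16" --pt "0.54 0 -0.01 0.02 0 0 0.16"

```text
time_s: 4.62
tcp_pos: [0.4946, -0.1328, 0.0954]
ee_rot: [[0.915, 0.404, -0.0], [0.404, -0.915, -0.0], [-0.0, 0.0, -1.0]]
wrist_force: [0.3, -0.0, -0.0]
gripper_width: 0.228
```

```bash
python3 st.py; python3 cap.py wrist 4;python3 cap.py scene 4; python3 - <<'E'
from h import *
ims=[]
for n,(x,y) in (("wrist",(200,190)),("scene",(205,85))):
    c=np.load(f"pics/{n}4.npz");t=c["tcp"];R=c["rot"]
    ims.append(cv2.resize(c["frame"][y:y+100,x:x+80][:,:,::-1],(400,500),interpolation=cv2.INTER_NEAREST))
cv2.imwrite("pics/z4.png",np.hstack(ims))
E
```

```text
t 4.62 tcp [ 0.4946 -0.1328  0.0954] r 0.0695 ang(cw from ref 203.6deg) -0.0006 yaw_y -66.20 Ftan 0.15 Frad -0.31 Fz -0.04 M [-0.076 -0.057  0.006] w 19.9 j6 110.6
4.6167 [0.4946, -0.1328, 0.0954] [3.2, 16.1, -22.4, 0.0, -51.5, 110.6] [0.34, -0.01, -0.04]
4.6667 [0.4947, -0.1328, 0.0955] [3.2, 16.0, -22.4, 0.0, -51.5, 110.6] [0.2, -0.35, -1.27]
```

View pics/z4.png

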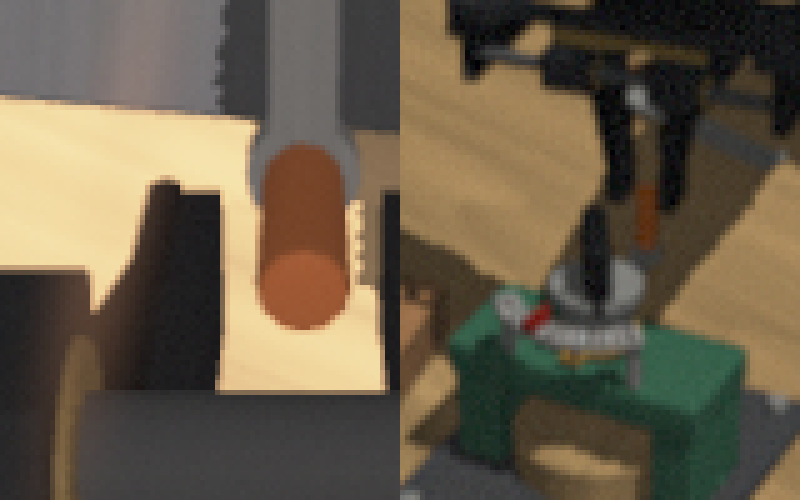

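Call:
jog_arm --pt "0.54 0 0 0.007 0 0 0" --pt "0.54 0 0 0.014 0 0 0" --pt "0.54 0 0 0.02 0 0 0" --pt "0.54 0 0 0.02 0 0 0" --pt "0.54 0 0.0005 0.02 0 0 -0.01" --pt "0.54 0 0.001 0.02 0 0 -0.02" --pt "0.54 0 0.002 0.02 0 0 -0.03" --pt "0.54 0 0.003 0.02 0 0 -0.04" --pt "0.54 0 0.004 0.02 0 0 -0.055" --pt "0.54 0 0.005 0.02 0 0 -0.07"

```text
time_s: 5.55
tcp_pos: [0.4965, -0.1369, 0.0756]
ee_rot: [[0.884, 0.467, 0.0], [0.467, -0.884, 0.001], [0.001, -0.001, -1.0]]
wrist_force: [-1.5, 5.8, 1.4]
gripper_width: 0.231
```

```bash
python3 st.py
```

```text
t 5.55 tcp [ 0.4965 -0.1369  0.0756] r 0.0696 ang(cw from ref 203.6deg) 0.0653 yaw_y -62.14 Ftan -5.88 Frad -1.36 Fz 1.43 M [ 1.555  0.243 -0.018] w 20.1 j6 115.3
```

Call:
jog_arm --pt "0.54 0 0.0007 -0.0001 0 0 -0.01" --pt "0.54 0 0.0014 -0.0002 0 0 -0.02" --pt "0.54 0 0.0021 -0.0002 0 0 -0.03" --pt "0.54 0 0.0028 -0.0003 0 0 -0.04" --pt "0.54 0.0001 0.0035 -0.0004 0 0 -0.05" --pt "0.54 0.0001 0.0042 -0.0005 0 0 -0.06" --pt "0.54 0.0002 0.0049 -0.0006 0 0 -0.07" --pt "0.54 0.0002 0.0056 -0.0006 0 0 -0.08" --pt "0.54 0.0003 0.0063 -0.0007 0 0 -0.09" --pt "0.54 0.0003 0.007 -0.0008 0 0 -0.1"

```text
time_s: 6.38
tcp_pos: [0.4993, -0.1416, 0.076]
ee_rot: [[0.833, 0.553, -0.001], [0.553, -0.833, 0.003], [0.0, -0.003, -1.0]]
wrist_force: [-1.6, 8.7, 2.2]
gripper_width: 0.234
```

```bash
python3 st.py
```

```text
t 6.38 tcp [ 0.4993 -0.1416  0.076 ] r 0.0695 ang(cw from ref 203.6deg) 0.1435 yaw_y -56.43 Ftan -8.22 Frad -3.23 Fz 2.19 M [ 2.429  0.393 -0.029] w 20.3 j6 121.7
```

Call:
jog_arm --pt "0.54 0 0.0007 -0.0001 0 0 -0.01" --pt "0.54 0 0.0014 -0.0002 0 0 -0.02" --pt "0.54 0 0.0021 -0.0002 0 0 -0.03" --pt "0.54 0 0.0028 -0.0003 0 0 -0.04" --pt "0.54 0.0001 0.0035 -0.0004 0 0 -0.05" --pt "0.54 0.0001 0.0042 -0.0005 0 0 -0.06" --pt "0.54 0.0002 0.0049 -0.0006 0 0 -0.07" --pt "0.54 0.0002 0.0056 -0.0006 0 0 -0.08" --pt "0.54 0.0003 0.0063 -0.0007 0 0 -0.09" --pt "0.54 0.0003 0.007 -0.0008 0 0 -0.1"

```text
time_s: 7.22
tcp_pos: [0.5029, -0.1471, 0.0766]
ee_rot: [[0.774, 0.633, -0.002], [0.633, -0.774, 0.003], [0.0, -0.004, -1.0]]
wrist_force: [-2.7, 9.4, 1.5]
gripper_width: 0.233
```

```bash
python3 st.py; python3 cap.py wrist 5
```

```text
t 7.22 tcp [ 0.5029 -0.1471  0.0766] r 0.0695 ang(cw from ref 203.6deg) 0.2380 yaw_y -50.72 Ftan -9.10 Frad -3.58 Fz 1.50 M [ 2.568  0.578 -0.029] w 20.3 j6 128.1
7.2167 [0.5029, -0.1471, 0.0766] [1.3, 18.5, -21.9, -0.2, -49.7, 128.1] [-2.66, 9.42, 1.5]
```

View pics/wrist5.png

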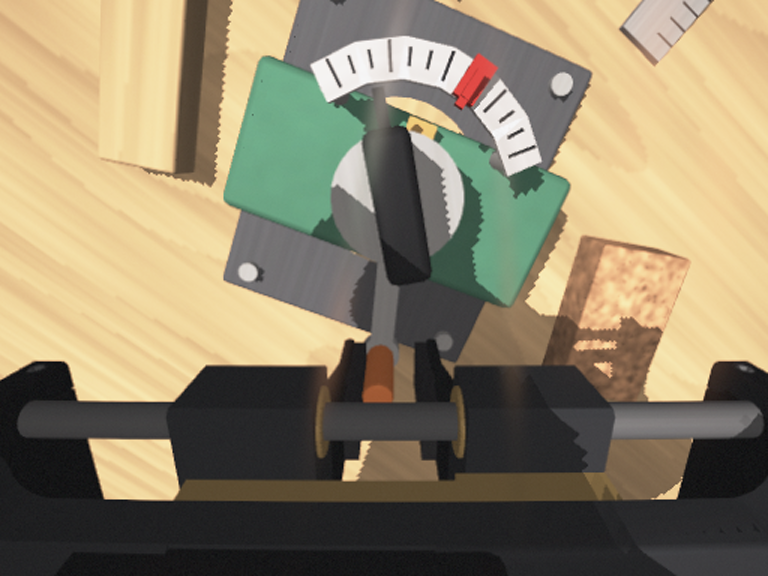

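Call:
jog_arm --pt "0.54 0 0.001 -0.0001 0 0 -0.015" --pt "0.54 0 0.0021 -0.0002 0 0 -0.03" --pt "0.54 0.0001 0.0031 -0.0004 0 0 -0.045" --pt "0.54 0.0001 0.0042 -0.0005 0 0 -0.06" --pt "0.54 0.0002 0.0052 -0.0006 0 0 -0.075" --pt "0.54 0.0003 0.0063 -0.0007 0 0 -0.09" --pt "0.54 0.0004 0.0073 -0.0008 0 0 -0.105" --pt "0.54 0.0005 0.0084 -0.001 0 0 -0.12" --pt "0.54 0.0006 0.0094 -0.0011 0 0 -0.135" --pt "0.54 0.0008 0.0104 -0.0012 0 0 -0.15"

```text
time_s: 8.1
tcp_pos: [0.5094, -0.1544, 0.0774]
ee_rot: [[0.671, 0.742, -0.004], [0.742, -0.671, 0.003], [-0.0, -0.005, -1.0]]
wrist_force: [-2.8, 9.2, 2.2]
gripper_width: 0.231
```

```bash
python3 st.py
```

```text
t 8.1 tcp [ 0.5094 -0.1544  0.0774] r 0.0695 ang(cw from ref 203.6deg) 0.3780 yaw_y -42.12 Ftan -8.48 Frad -4.57 Fz 2.18 M [ 2.715  0.87  -0.043] w 20.1 j6 137.6
```

Call:
jog_arm --pt "0.54 0 0.001 -0.0001 0 0 -0.015" --pt "0.54 0 0.0021 -0.0002 0 0 -0.03" --pt "0.54 0.0001 0.0031 -0.0004 0 0 -0.045" --pt "0.54 0.0001 0.0042 -0.0005 0 0 -0.06" --pt "0.54 0.0002 0.0052 -0.0006 0 0 -0.075" --pt "0.54 0.0003 0.0063 -0.0007 0 0 -0.09" --pt "0.54 0.0004 0.0073 -0.0008 0 0 -0.105" --pt "0.54 0.0005 0.0084 -0.001 0 0 -0.12" --pt "0.54 0.0006 0.0094 -0.0011 0 0 -0.135" --pt "0.54 0.0008 0.0104 -0.0012 0 0 -0.15"

```text
time_s: 8.93
tcp_pos: [0.5168, -0.1608, 0.0785]
ee_rot: [[0.552, 0.834, -0.006], [0.834, -0.552, 0.004], [-0.0, -0.007, -1.0]]
wrist_force: [-5.3, 9.0, 2.4]
gripper_width: 0.229
```

```bash
python3 st.py
```

```text
t 8.93 tcp [ 0.5168 -0.1608  0.0785] r 0.0695 ang(cw from ref 203.6deg) 0.5193 yaw_y -33.54 Ftan -9.65 Frad -4.05 Fz 2.38 M [ 2.649  1.183 -0.092] w 19.9 j6 146.9
```

Call:
jog_arm --pt "0.54 0 0.001 -0.0001 0 0 -0.015" --pt "0.54 0 0.0021 -0.0002 0 0 -0.03" --pt "0.54 0.0001 0.0031 -0.0004 0 0 -0.045" --pt "0.54 0.0001 0.0042 -0.0005 0 0 -0.06" --pt "0.54 0.0002 0.0052 -0.0006 0 0 -0.075" --pt "0.54 0.0003 0.0063 -0.0007 0 0 -0.09" --pt "0.54 0.0004 0.0073 -0.0008 0 0 -0.105" --pt "0.54 0.0005 0.008 -0.001 0 0 -0.115" --pt "0.54 0.0005 0.008 -0.001 0 0 -0.115" --pt "0.54 0.0005 0.008 -0.001 0 0 -0.115"

```text
time_s: 9.77
tcp_pos: [0.5231, -0.1649, 0.0793]
ee_rot: [[0.454, 0.891, -0.007], [0.891, -0.454, 0.003], [-0.0, -0.008, -1.0]]
wrist_force: [-5.3, 8.0, 2.5]
gripper_width: 0.23
```

```bash
python3 st.py
```

```text
t 9.77 tcp [ 0.5231 -0.1649  0.0793] r 0.0695 ang(cw from ref 203.6deg) 0.6280 yaw_y -26.99 Ftan -8.63 Frad -4.15 Fz 2.46 M [ 2.417  1.385 -0.106] w 20.0 j6 153.8
```

Call:
jog_arm --pt "0.5 0 -0.004 0 0 0 0" --pt "0.4 0 -0.004 -0.02 0 0 0" --pt "0.2 0 -0.004 -0.055 0 0 0" --pt "0.1 0.01 -0.002 -0.065 0 0 0.07" --pt "0.1 0.04 0.002 -0.065 0 0 0.18" --pt "0.1 0.0695 0.004 -0.065 0 0 0.28" --pt "0.1 0.0695 0.004 -0.065 0 0 0.28" --pt "0.1 0.0695 0.004 -0.065 0 0 0.28" --pt "0.1 0.0695 0.004 -0.065 0 0 0.28" --pt "0.1 0.0695 0.004 -0.065 0 0 0.28"

```text
time_s: 10.6
tcp_pos: [0.561, -0.1075, 0.1453]
ee_rot: [[0.682, 0.731, -0.001], [0.731, -0.682, -0.0], [-0.001, -0.0, -1.0]]
wrist_force: [-0.6, -0.3, -0.6]
gripper_width: 0.448
```

```bash
python3 st.py; python3 cap.py wrist 6
```

```text
t 10.6 tcp [ 0.561  -0.1075  0.1453] r 0.0037 ang(cw from ref 203.6deg) 1.9686 yaw_y -43.00 Ftan -0.59 Frad -0.23 Fz -0.62 M [-0.102 -0.08   0.002] w 39.0 j6 131.6
10.6 [0.561, -0.1075, 0.1453] [5.4, 18.6, -10.5, 0.0, -60.9, 131.6] [-0.57, -0.27, -0.62]
```

View pics/wrist6.png

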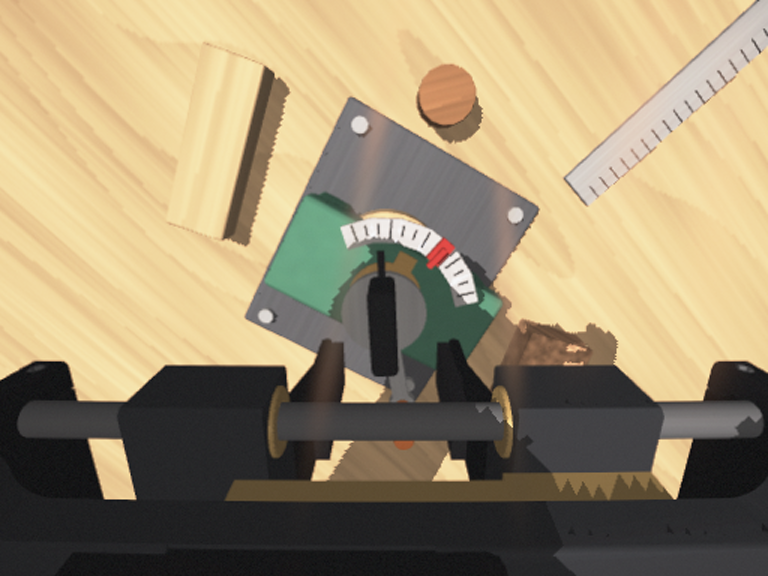

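```bash
python3 - <<'E'
from h import *
c=np.load("pics/wrist6.npz")
cv2.imwrite("pics/w6z.png",cv2.resize(c["frame"][140:260,220:330][:,:,::-1],(660,720),interpolation=cv2.INTER_CUBIC)[:600])
E
```

```text
(no output)
```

View pics/w6z.png

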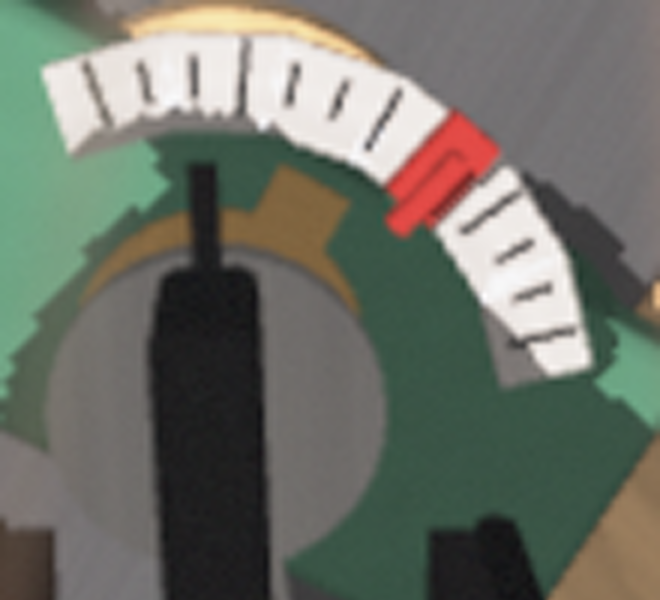

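```bash
python3 - <<'E'
from h import *
c=np.load("pics/wrist6.npz");t=c["tcp"];R=c["rot"]
g=lambda x,y,z:onz(c,(220+x/6-.5,140+y/6-.5),z)
D=g(217,415,.123); print("disc",D)
P=g(203,166,.128);P2=g(205,240,.128);M=g(400,225,.125);M2=g(478,132,.125)
for n,p in (("ptr",P),("ptr2",P2),("mark",M),("markouter",M2)):
    for A in ((.5577,-.105),(.5583,-.105)):
        d=p[:2]-A; print(n,np.round(p,4),np.hypot(*d).round(4),np.degrees(np.arctan2(d[1],d[0])).round(2))
e=P-P2;print("ptr dir",np.degrees(np.arctan2(e[1],e[0])));e=M2-M;print("m dir",np.degrees(np.arctan2(e[1],e[0])))
E
```

```text
disc [ 0.55744202 -0.10522168  0.123     ]
ptr [ 0.5814 -0.0771  0.128 ] 0.0366 49.57
ptr [ 0.5814 -0.0771  0.128 ] 0.0362 50.29
ptr2 [ 0.5747 -0.0846  0.128 ] 0.0265 50.13
ptr2 [ 0.5747 -0.0846  0.128 ] 0.0262 51.13
mark [ 0.5948 -0.1016  0.125 ] 0.0373 5.2
mark [ 0.5948 -0.1016  0.125 ] 0.0367 5.28
markouter [ 0.6109 -0.0991  0.125 ] 0.0535 6.29
markouter [ 0.6109 -0.0991  0.125 ] 0.0529 6.36
ptr dir 48.113572466758576
m dir 8.789134727197332
```

Call:
jog_arm --pt "0.1 0 -0.004 0 0 0 -0.02" --pt "0.1 0 -0.004 0.02 0 0 -0.02" --pt "0.1 0 -0.004 0.045 0 0 -0.02" --pt "0.1 0 -0.004 0.054 0 0 -0.02" --pt "0.1 0 -0.004 0.054 0 0 -0.02" --pt "0.5 0 -0.004 0.054 0 0 -0.02" --pt "0.7 0 -0.004 0.054 0 0 -0.02" --pt "1 0 -0.004 0.054 0 0 -0.02" --pt "1 0 -0.004 0.054 0 0 -0.02" --pt "1 0 -0.004 0.054 0 0 -0.02"

```text
time_s: 11.48
tcp_pos: [0.5592, -0.1041, 0.0923]
ee_rot: [[0.667, 0.745, 0.002], [0.745, -0.667, 0.0], [0.001, 0.001, -1.0]]
wrist_force: [0.5, -0.9, -0.0]
gripper_width: 0.166
```

```bash
python3 st.py; python3 cap.py wrist 7
```

```text
t 11.48 tcp [ 0.5592 -0.1041  0.0923] r 0.0013 ang(cw from ref 203.6deg) -2.7457 yaw_y -41.84 Ftan -0.96 Frad -0.31 Fz -0.00 M [-0.348 -0.254  0.376] w 14.4 j6 132.4
11.4833 [0.5592, -0.1041, 0.0923] [5.8, 21.3, -14.9, 0.0, -53.7, 132.4] [0.48, -0.88, -0.0]
```

View pics/wrist7.png

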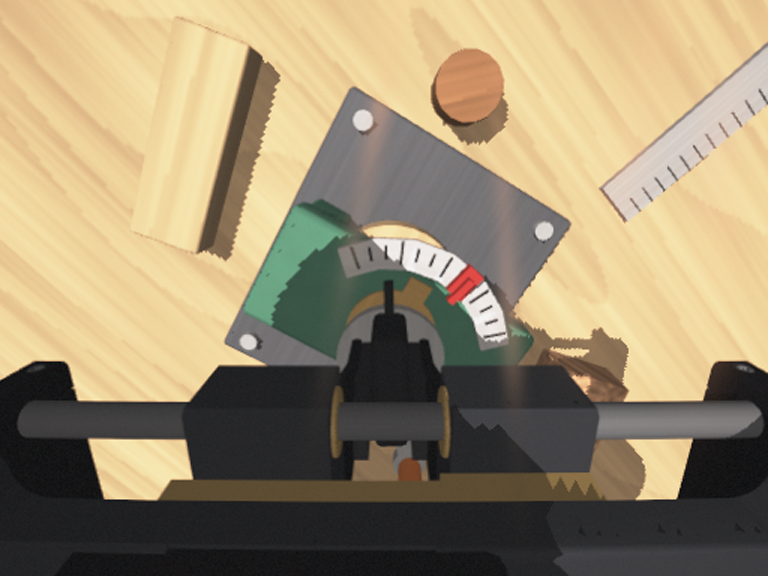

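Call:
jog_arm --pt "1 0 0.0001 0.0003 0 0 0.08" --pt "1 0 0.0002 0.0006 0 0 0.16" --pt "1 0 0.0004 0.0009 0 0 0.24" --pt "1 -0.0001 0.0005 0.0012 0 0 0.32" --pt "1 -0.0001 0.0006 0.0016 0 0 0.4" --pt "1 -0.0002 0.0007 0.0019 0 0 0.48" --pt "1 -0.0002 0.0008 0.0022 0 0 0.56" --pt "1 -0.0003 0.0009 0.0026 0 0 0.64" --pt "1 -0.0004 0.001 0.0028 0 0 0.7" --pt "1 -0.0004 0.0011 0.003 0 0 0.74"

```text
time_s: 12.37
tcp_pos: [0.5599, -0.1054, 0.0893]
ee_rot: [[0.995, 0.099, 0.002], [0.099, -0.995, -0.001], [0.001, 0.001, -1.0]]
wrist_force: [-0.3, -1.6, 2.2]
gripper_width: 0.164
```

```bash
python3 st.py; python3 cap.py wrist 8
```

```text
t 12.37 tcp [ 0.5599 -0.1054  0.0893] r 0.0016 ang(cw from ref 203.6deg) 2.4978 yaw_y -84.31 Ftan -1.60 Frad 0.06 Fz 2.15 M [-0.24   0.091  0.323] w 14.3 j6 90.0
12.3667 [0.5599, -0.1054, 0.0893] [5.7, 21.5, -15.0, 0.1, -53.4, 90.0] [-0.31, -1.57, 2.15]
```

View pics/wrist8.png

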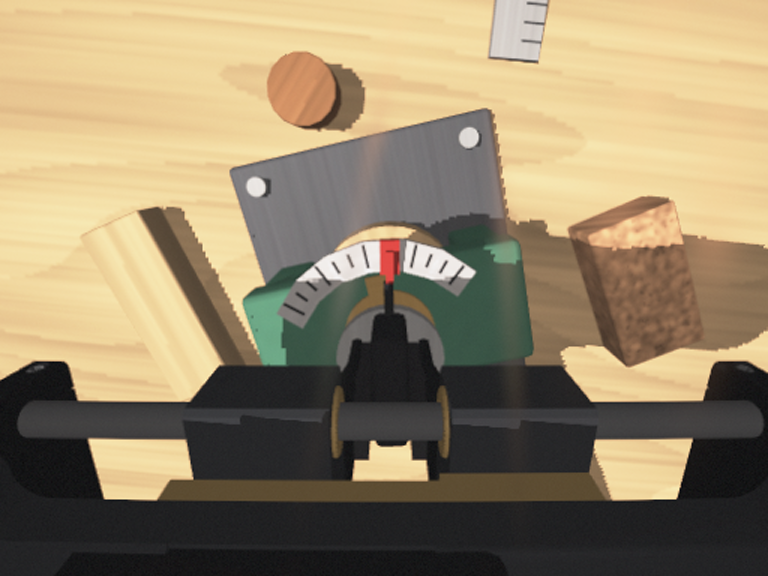

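```bash
python3 - <<'E'
from h import *
c=np.load("pics/wrist8.npz")
cv2.imwrite("pics/w8z.png",cv2.resize(c["frame"][150:220,220:300][:,:,::-1],(640,560),interpolation=cv2.INTER_CUBIC))
E
```

```text
(no output)
```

View pics/w8z.png

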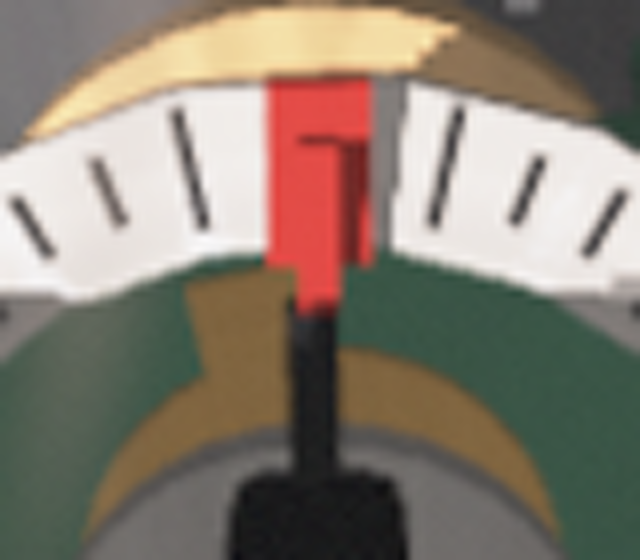

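Call:
jog_arm --pt "1 0 0 0 0 0 0.01" --pt "1 0 0 0 0 0 0.01" --pt "0.6 0 0 0 0 0 0.01" --pt "0.4 0 0 0 0 0 0.01" --pt "0.2 0 0 0 0 0 0.01" --pt "0.1 0 0 0 0 0 0.01" --pt "0.1 0 0 -0.02 0 0 0.01" --pt "0.1 0 0 -0.055 0 0 0.01" --pt "0.1 0 0 -0.055 0 0 0.01" --pt "0.1 0 0 -0.055 0 0 0.01"

```text
time_s: 13.25
tcp_pos: [0.5606, -0.105, 0.1455]
ee_rot: [[0.996, 0.09, 0.005], [0.09, -0.996, 0.0], [0.005, -0.0, -1.0]]
wrist_force: [-1.0, 0.3, -0.6]
gripper_width: 0.443
```

```bash
python3 st.py; python3 cap.py wrist 9;  python3 - <<'E'
from h import *
c=np.load("pics/wrist9.npz")
cv2.imwrite("pics/w9z.png",cv2.resize(c["frame"][130:290,200:320][:,:,::-1],(450,600),interpolation=cv2.INTER_CUBIC))
E
```

```text
t 13.25 tcp [ 0.5606 -0.105   0.1455] r 0.0023 ang(cw from ref 203.6deg) 2.7467 yaw_y -84.83 Ftan 0.27 Frad -1.05 Fz -0.63 M [-0.016  0.075  0.008] w 38.6 j6 89.5
13.25 [0.5606, -0.105, 0.1455] [5.7, 18.3, -10.9, 0.0, -60.5, 89.5] [-1.05, 0.26, -0.63]
```

View pics/w9z.png

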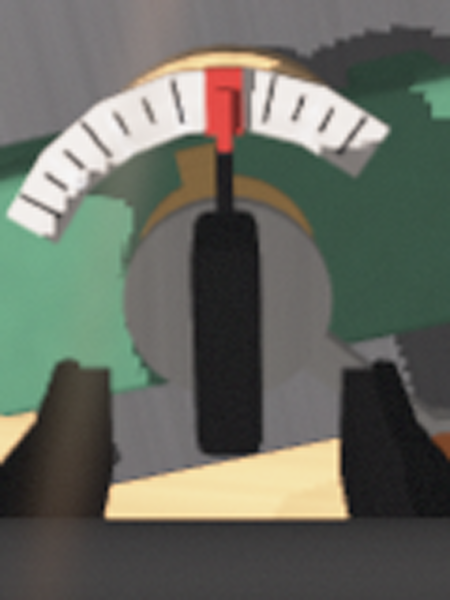

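Call:
jog_arm --pt "0.3 -0.01 0.01 0 0 0 -0.12" --pt "0.4 -0.03 0.03 0 0 0 -0.24" --pt "0.54 -0.047 0.054 0 0 0 -0.36" --pt "0.54 -0.047 0.054 0 0 0 -0.48" --pt "0.54 -0.047 0.054 0 0 0 -0.6" --pt "0.54 -0.047 0.054 0 0 0 -0.72" --pt "0.54 -0.047 0.054 0 0 0 -0.84" --pt "0.54 -0.047 0.054 0.01 0 0 -0.89" --pt "0.54 -0.047 0.054 0.015 0 0 -0.89" --pt "0.54 -0.047 0.054 0.015 0 0 -0.89"

```text
time_s: 14.13
tcp_pos: [0.5153, -0.1629, 0.1259]
ee_rot: [[0.559, 0.829, -0.005], [0.829, -0.559, 0.001], [-0.002, -0.005, -1.0]]
wrist_force: [-0.6, -0.2, -0.1]
gripper_width: 0.23
```

```bash
python3 st.py; python3 cap.py wrist 10;  python3 - <<'E'
from h import *
c=np.load("pics/wrist10.npz")
cv2.imwrite("pics/w10z.png",cv2.resize(c["frame"][130:290,180:340][:,:,::-1],(600,600),interpolation=cv2.INTER_CUBIC))
E
```

```text
t 14.13 tcp [ 0.5153 -0.1629  0.1259] r 0.0721 ang(cw from ref 203.6deg) 0.5202 yaw_y -33.96 Ftan -0.34 Frad 0.52 Fz -0.07 M [-0.078 -0.047 -0.025] w 20.0 j6 146.4
14.1333 [0.5153, -0.1629, 0.1259] [-0.4, 16.9, -16.0, -0.1, -57.4, 146.4] [-0.58, -0.22, -0.07]
```

View pics/w10z.png

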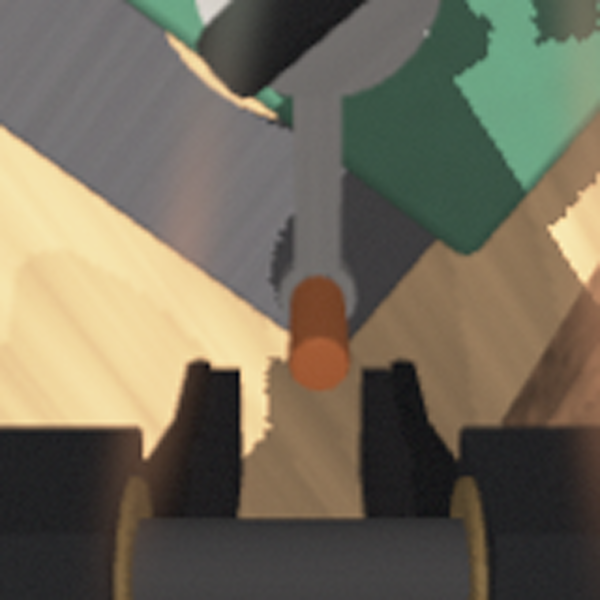

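Call:
jog_arm --pt "0.54 0.0025 0.004 0 0 0 -0.04" --pt "0.54 0.0025 0.004 0 0 0 -0.04" --pt "0.54 0.0025 0.004 0.01 0 0 -0.04" --pt "0.54 0.0025 0.004 0.02 0 0 -0.04" --pt "0.54 0.0025 0.004 0.03 0 0 -0.04" --pt "0.54 0.0025 0.004 0.04 0 0 -0.04" --pt "0.54 0.0025 0.004 0.046 0 0 -0.04" --pt "0.54 0.0025 0.004 0.046 0 0 -0.04" --pt "0.54 0.0025 0.004 0.046 0 0 -0.04" --pt "0.54 0.0025 0.004 0.046 0 0 -0.04"

```text
time_s: 15.02
tcp_pos: [0.5224, -0.1634, 0.0827]
ee_rot: [[0.523, 0.852, 0.001], [0.852, -0.523, -0.0], [0.0, 0.001, -1.0]]
wrist_force: [0.8, 0.3, -0.2]
gripper_width: 0.235
```

```bash
python3 st.py; python3 cap.py wrist 11;  python3 - <<'E'
from h import *
c=np.load("pics/wrist11.npz")
cv2.imwrite("pics/w11z.png",cv2.resize(c["frame"][130:290,180:340][:,:,::-1],(600,600),interpolation=cv2.INTER_CUBIC))
E
```

```text
t 15.02 tcp [ 0.5224 -0.1634  0.0827] r 0.0685 ang(cw from ref 203.6deg) 0.6068 yaw_y -31.54 Ftan 0.53 Frad -0.68 Fz -0.22 M [-0.114 -0.119 -0.027] w 20.4 j6 148.8
15.0167 [0.5224, -0.1634, 0.0827] [-0.4, 20.0, -18.6, 0.0, -51.4, 148.8] [0.8, 0.3, -0.22]
```

View pics/w11z.png

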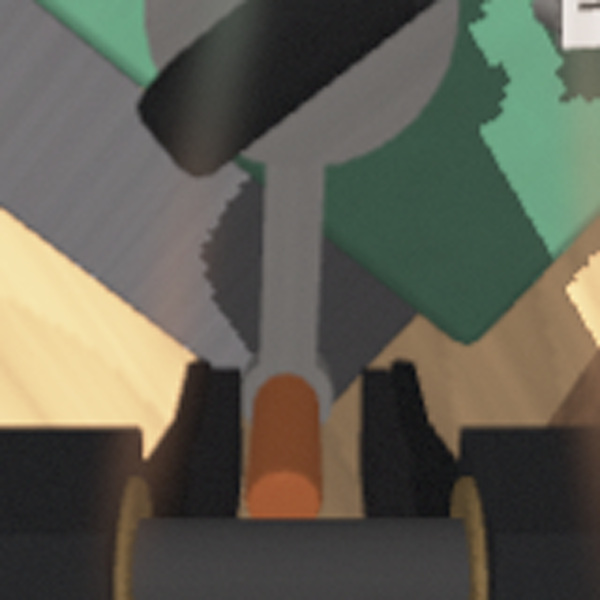

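Call:
jog_arm --pt "0.54 0 -0.0018 0 0 0 0.026" --pt "0.54 0.0001 -0.0036 0 0 0 0.052" --pt "0.54 0.0002 -0.0054 0 0 0 0.078" --pt "0.54 0.0004 -0.0072 0 0 0 0.104" --pt "0.54 0.0006 -0.009 0.0002 0 0 0.13" --pt "0.54 0.0008 -0.0107 0.0004 0 0 0.156" --pt "0.54 0.0011 -0.0125 0.0006 0 0 0.182" --pt "0.54 0.0015 -0.0142 0.0008 0 0 0.208" --pt "0.54 0.0019 -0.016 0.001 0 0 0.234" --pt "0.54 0.0023 -0.0177 0.0013 0 0 0.26"

```text
time_s: 15.9
tcp_pos: [0.5116, -0.1539, 0.0824]
ee_rot: [[0.725, 0.689, 0.008], [0.689, -0.725, -0.003], [0.004, 0.007, -1.0]]
wrist_force: [6.1, -9.0, -4.7]
gripper_width: 0.232
```

```bash
python3 st.py
```

```text
t 15.9 tcp [ 0.5116 -0.1539  0.0824] r 0.0676 ang(cw from ref 203.6deg) 0.3968 yaw_y -46.47 Ftan 10.61 Frad 2.29 Fz -4.71 M [-2.522 -1.605 -0.028] w 20.2 j6 132.6
```

Call:
jog_arm --pt "0.54 0 -0.0014 0.0002 0 0 0.02" --pt "0.54 0 -0.0028 0.0004 0 0 0.04" --pt "0.54 0 -0.0042 0.0006 0 0 0.06" --pt "0.54 0 -0.0056 0.0008 0 0 0.08" --pt "0.54 0.0001 -0.007 0.001 0 0 0.1" --pt "0.54 0.0002 -0.0083 0.0012 0 0 0.12" --pt "0.54 0.0003 -0.0097 0.0014 0 0 0.14" --pt "0.54 0.0004 -0.0111 0.0016 0 0 0.16" --pt "0.54 0.0005 -0.0125 0.0018 0 0 0.18" --pt "0.54 0.0007 -0.0139 0.002 0 0 0.2"

```text
time_s: 16.73
tcp_pos: [0.5024, -0.1433, 0.0806]
ee_rot: [[0.847, 0.531, 0.007], [0.531, -0.847, -0.003], [0.005, 0.006, -1.0]]
wrist_force: [5.1, -8.0, -2.5]
gripper_width: 0.23
```

```bash
python3 st.py
```

```text
t 16.73 tcp [ 0.5024 -0.1433  0.0806] r 0.0677 ang(cw from ref 203.6deg) 0.1891 yaw_y -57.91 Ftan 9.49 Frad 0.33 Fz -2.53 M [-2.459 -1.413  0.006] w 20.0 j6 119.9
```

Call:
jog_arm --pt "0.54 0 -0.0004 0 0 0 0.006" --pt "0.54 0 -0.0008 0.0001 0 0 0.012" --pt "0.54 0 -0.0012 0.0001 0 0 0.018" --pt "0.54 0 -0.0017 0.0002 0 0 0.024" --pt "0.54 0 -0.0021 0.0002 0 0 0.03" --pt "0.54 0 -0.0025 0.0003 0 0 0.036" --pt "0.54 0 -0.0029 0.0003 0 0 0.042" --pt "0.54 0 -0.0033 0.0004 0 0 0.048" --pt "0.54 0 -0.0037 0.0004 0 0 0.054" --pt "0.54 0.0001 -0.0041 0.0005 0 0 0.06"

```text
time_s: 17.57
tcp_pos: [0.5002, -0.1398, 0.0801]
ee_rot: [[0.877, 0.48, 0.007], [0.48, -0.877, -0.003], [0.005, 0.006, -1.0]]
wrist_force: [4.3, -8.6, -2.7]
gripper_width: 0.231
```

```bash
python3 st.py
```

```text
t 17.57 tcp [ 0.5002 -0.1398  0.0801] r 0.0677 ang(cw from ref 203.6deg) 0.1272 yaw_y -61.30 Ftan 9.57 Frad 0.72 Fz -2.68 M [-2.499 -1.289  0.068] w 20.1 j6 116.1
```

Call:
jog_arm --pt "0.54 0 -0.0004 0 0 0 0.006" --pt "0.54 0 -0.0008 0.0001 0 0 0.012" --pt "0.54 0 -0.0012 0.0001 0 0 0.018" --pt "0.54 0 -0.0017 0.0002 0 0 0.024" --pt "0.54 0 -0.0021 0.0002 0 0 0.03" --pt "0.54 0 -0.0025 0.0003 0 0 0.036" --pt "0.54 0 -0.0029 0.0003 0 0 0.042" --pt "0.54 0 -0.0033 0.0004 0 0 0.048" --pt "0.54 0 -0.0037 0.0004 0 0 0.054" --pt "0.54 0.0001 -0.0041 0.0005 0 0 0.06"

```text
time_s: 18.4
tcp_pos: [0.4981, -0.1362, 0.0796]
ee_rot: [[0.904, 0.427, 0.007], [0.427, -0.904, -0.003], [0.005, 0.005, -1.0]]
wrist_force: [2.9, -8.7, -3.0]
gripper_width: 0.229
```

```bash
python3 st.py
```

```text
t 18.4 tcp [ 0.4981 -0.1362  0.0796] r 0.0678 ang(cw from ref 203.6deg) 0.0657 yaw_y -64.74 Ftan 9.11 Frad 1.42 Fz -2.95 M [-2.473 -1.217  0.009] w 19.9 j6 112.2
```

Call:
jog_arm --pt "0.54 0 -0.0004 0 0 0 0.006" --pt "0.54 0 -0.0008 0.0001 0 0 0.012" --pt "0.54 0 -0.0012 0.0001 0 0 0.018" --pt "0.54 0 -0.0017 0.0002 0 0 0.024" --pt "0.54 0 -0.0021 0.0002 0 0 0.03" --pt "0.54 0 -0.0025 0.0003 0 0 0.036" --pt "0.54 0 -0.0029 0.0003 0 0 0.042" --pt "0.54 0 -0.0033 0.0004 0 0 0.048" --pt "0.54 0 -0.0037 0.0004 0 0 0.054" --pt "0.54 0.0001 -0.0041 0.0005 0 0 0.06"

```text
time_s: 19.23
tcp_pos: [0.4963, -0.1324, 0.0791]
ee_rot: [[0.928, 0.372, 0.006], [0.372, -0.928, -0.003], [0.005, 0.005, -1.0]]
wrist_force: [3.7, -7.5, -1.7]
gripper_width: 0.226
```

```bash
python3 st.py
```

```text
t 19.23 tcp [ 0.4963 -0.1324  0.0791] r 0.0678 ang(cw from ref 203.6deg) 0.0041 yaw_y -68.18 Ftan 8.39 Frad -0.31 Fz -1.68 M [-2.493 -1.137  0.027] w 19.7 j6 108.3
```

Call:
jog_arm --pt "0.54 0 -0.0004 0 0 0 0.006" --pt "0.54 0 -0.0008 0.0001 0 0 0.012" --pt "0.54 0 -0.0012 0.0001 0 0 0.018" --pt "0.54 0 -0.0017 0.0002 0 0 0.024" --pt "0.54 0 -0.0021 0.0002 0 0 0.03" --pt "0.54 0 -0.0025 0.0003 0 0 0.036" --pt "0.54 0 -0.0029 0.0003 0 0 0.042" --pt "0.54 0 -0.0033 0.0004 0 0 0.048" --pt "0.54 0 -0.0037 0.0004 0 0 0.054" --pt "0.54 0.0001 -0.0041 0.0005 0 0 0.06"

```text
time_s: 20.07
tcp_pos: [0.4947, -0.1286, 0.0786]
ee_rot: [[0.949, 0.315, 0.006], [0.315, -0.949, -0.003], [0.005, 0.005, -1.0]]
wrist_force: [4.4, -8.3, -1.8]
gripper_width: 0.23
```

```bash
python3 st.py
```

```text
t 20.07 tcp [ 0.4947 -0.1286  0.0786] r 0.0678 ang(cw from ref 203.6deg) -0.0570 yaw_y -71.61 Ftan 9.27 Frad -1.21 Fz -1.84 M [-2.531 -1.06   0.05 ] w 20.0 j6 104.4
```

Call:
jog_arm --pt "0.54 0 -0.0004 0 0 0 0.006" --pt "0.54 0 -0.0008 0.0001 0 0 0.012" --pt "0.54 0 -0.0012 0.0001 0 0 0.018" --pt "0.54 0 -0.0017 0.0002 0 0 0.024" --pt "0.54 0 -0.0021 0.0002 0 0 0.03" --pt "0.54 0 -0.0025 0.0003 0 0 0.036" --pt "0.54 0 -0.0029 0.0003 0 0 0.042" --pt "0.54 0 -0.0033 0.0004 0 0 0.048" --pt "0.54 0 -0.0037 0.0004 0 0 0.054" --pt "0.54 0.0001 -0.0041 0.0005 0 0 0.06"

```text
time_s: 20.9
tcp_pos: [0.4935, -0.1249, 0.0782]
ee_rot: [[0.966, 0.258, 0.006], [0.258, -0.966, -0.003], [0.005, 0.005, -1.0]]
wrist_force: [3.7, -9.2, -1.9]
gripper_width: 0.231
```

```bash
python3 st.py
```

```text
t 20.9 tcp [ 0.4935 -0.1249  0.0782] r 0.0678 ang(cw from ref 203.6deg) -0.1136 yaw_y -75.04 Ftan 9.85 Frad -0.88 Fz -1.86 M [-2.967 -1.046  0.024] w 20.1 j6 100.5
```

Call:
jog_arm --pt "0.54 0 -0.0004 0 0 0 0.006" --pt "0.54 0 -0.0008 0.0001 0 0 0.012" --pt "0.54 0 -0.0012 0.0001 0 0 0.018" --pt "0.54 0 -0.0017 0.0002 0 0 0.024" --pt "0.54 0 -0.0021 0.0002 0 0 0.03" --pt "0.54 0 -0.0025 0.0003 0 0 0.036" --pt "0.54 0 -0.0029 0.0003 0 0 0.042" --pt "0.54 0 -0.0033 0.0004 0 0 0.048" --pt "0.54 0 -0.0037 0.0004 0 0 0.054" --pt "0.54 0.0001 -0.0041 0.0005 0 0 0.06"

```text
time_s: 21.73
tcp_pos: [0.4926, -0.1213, 0.0778]
ee_rot: [[0.98, 0.2, 0.006], [0.2, -0.98, -0.004], [0.005, 0.005, -1.0]]
wrist_force: [3.8, -11.1, -0.7]
gripper_width: 0.229
```

```bash
python3 st.py
```

```text
t 21.73 tcp [ 0.4926 -0.1213  0.0778] r 0.0677 ang(cw from ref 203.6deg) -0.1682 yaw_y -78.47 Ftan 11.70 Frad -1.00 Fz -0.74 M [-3.392 -1.096  0.037] w 20.0 j6 96.6
```

Call:
jog_arm --pt "0.54 0 -0.0004 0 0 0 0.006" --pt "0.54 0 -0.0008 0.0001 0 0 0.012" --pt "0.54 0 -0.0012 0.0001 0 0 0.018" --pt "0.54 0 -0.0017 0.0002 0 0 0.024" --pt "0.54 0 -0.0021 0.0002 0 0 0.03" --pt "0.54 0 -0.0025 0.0003 0 0 0.036" --pt "0.54 0 -0.0029 0.0003 0 0 0.042" --pt "0.54 0 -0.0033 0.0004 0 0 0.048" --pt "0.54 0 -0.0037 0.0004 0 0 0.054" --pt "0.54 0.0001 -0.0041 0.0005 0 0 0.06"

```text
time_s: 22.57
tcp_pos: [0.4919, -0.1177, 0.0775]
ee_rot: [[0.99, 0.141, 0.006], [0.141, -0.99, -0.004], [0.005, 0.005, -1.0]]
wrist_force: [3.6, -12.7, -0.7]
gripper_width: 0.231
```

```bash
python3 st.py
```

```text
t 22.57 tcp [ 0.4919 -0.1177  0.0775] r 0.0676 ang(cw from ref 203.6deg) -0.2229 yaw_y -81.90 Ftan 13.16 Frad -1.10 Fz -0.69 M [-3.995 -1.052  0.044] w 20.1 j6 92.7
```

Call:
jog_arm --pt "0.54 0 -0.0004 0 0 0 0.006" --pt "0.54 0 -0.0008 0.0001 0 0 0.012" --pt "0.54 0 -0.0012 0.0001 0 0 0.018" --pt "0.54 0 -0.0017 0.0002 0 0 0.024" --pt "0.54 0 -0.0021 0.0002 0 0 0.03" --pt "0.54 0 -0.0024 0.0003 0 0 0.035" --pt "0.54 0 -0.0024 0.0003 0 0 0.035" --pt "0.54 0 -0.0024 0.0003 0 0 0.035" --pt "0.54 0 -0.0024 0.0003 0 0 0.035" --pt "0.54 0 -0.0024 0.0003 0 0 0.035"

```text
time_s: 23.4
tcp_pos: [0.4916, -0.1155, 0.0773]
ee_rot: [[0.994, 0.106, 0.006], [0.107, -0.994, -0.005], [0.005, 0.005, -1.0]]
wrist_force: [3.5, -14.5, -1.7]
gripper_width: 0.234
```

```bash
python3 st.py; python3 cap.py wrist 12; python3 - <<'E'
from h import *
c=np.load("pics/wrist12.npz")
cv2.imwrite("pics/w12z.png",cv2.resize(c["frame"][10:250,150:350][:,:,::-1],(500,600),interpolation=cv2.INTER_CUBIC))
E
```

```text
t 23.4 tcp [ 0.4916 -0.1155  0.0773] r 0.0676 ang(cw from ref 203.6deg) -0.2556 yaw_y -83.89 Ftan 14.91 Frad -1.22 Fz -1.67 M [-4.059 -1.073  0.082] w 20.4 j6 90.4
23.4 [0.4916, -0.1155, 0.0773] [5.4, 16.5, -25.1, 0.4, -48.1, 90.4] [3.52, -14.54, -1.67]
```

View pics/w12z.png

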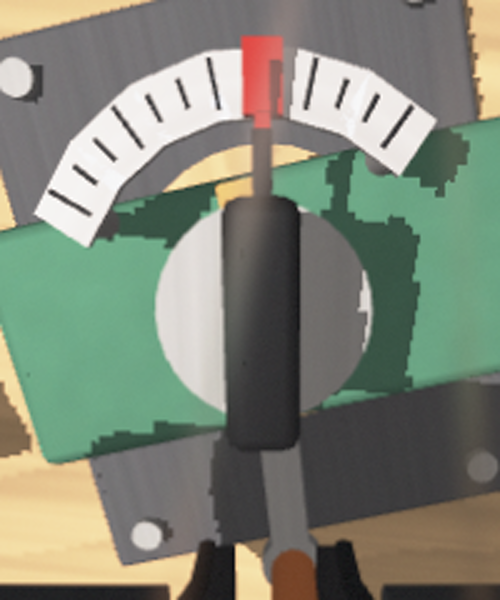

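Call:
jog_arm --pt "0.54 0 0.001 0 0 0 0" --pt "0.54 0 0.002 0 0 0 0" --pt "0.54 0 0.004 0 0 0 0" --pt "0.5 0 0.006 0 0 0 0" --pt "0.4 0 0.006 0 0 0 0" --pt "0.4 0 0.006 -0.01 0 0 0" --pt "0.4 0 0.006 -0.04 0 0 0" --pt "0.4 0 0.006 -0.08 0 0 0" --pt "0.4 0 0.006 -0.1 0 0 0" --pt "0.4 0 0.006 -0.1 0 0 0"

```text
time_s: 24.28
tcp_pos: [0.4928, -0.1183, 0.1807]
ee_rot: [[0.994, 0.106, 0.011], [0.106, -0.994, -0.001], [0.011, 0.002, -1.0]]
wrist_force: [0.4, 0.2, -0.0]
gripper_width: 0.298
```

```bash
python3 st.py; python3 cap.py wrist 13; python3 cap.py side 13; python3 - <<'E'
from h import *
c=np.load("pics/wrist13.npz");d=np.load("pics/side13.npz")
x=cv2.resize(c["frame"][60:230,180:350][:,:,::-1],(560,560),interpolation=cv2.INTER_CUBIC)
cv2.imwrite("pics/w13z.png",x)
cv2.imwrite("pics/s13z.png",cv2.resize(d["frame"][150:330,130:330][:,:,::-1],(660,594),interpolation=cv2.INTER_CUBIC))
E
```

```text
t 24.28 tcp [ 0.4928 -0.1183  0.1807] r 0.0669 ang(cw from ref 203.6deg) -0.2111 yaw_y -83.90 Ftan -0.10 Frad -0.45 Fz -0.01 M [-0.046 -0.141  0.017] w 25.9 j6 91.1
24.2833 [0.4928, -0.1183, 0.1807] [4.9, 10.2, -16.6, 0.1, -62.6, 91.1] [0.42, 0.19, -0.01]
24.3333 [0.4909, -0.118, 0.1778] [4.9, 10.4, -16.8, -0.0, -62.5, 91.1] [-0.38, -0.12, -0.33]
```

View pics/w13z.png

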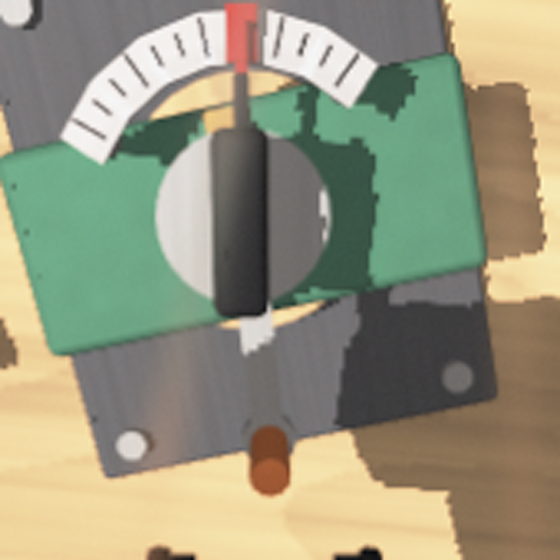

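View pics/s13z.png

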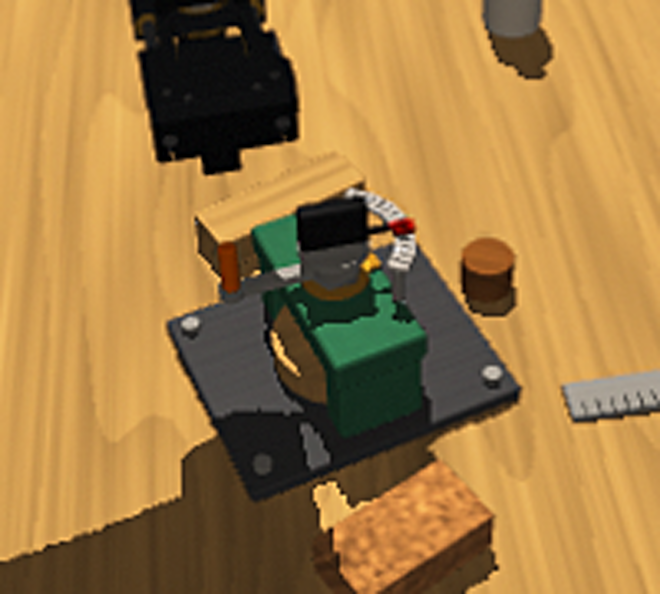

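```bash
python3 - <<'E'
from h import *
c=np.load("pics/wrist13.npz");s=560/170
g=lambda x,y,z:onz(c,(180+x/s-.5,60+y/s-.5),z)
D=g(243,215,.12);T=g(270,474,.1415);F=g(270,437,.1055);P=g(240,76,.125);M=g(239,70,.125);N=g(242,120,.125)
for n,p in (("D",D),("T",T),("F",F),("P",P),("M",M)):
    d=p[:2]-[.5577,-.105]; print(n,np.round(p,4),np.hypot(*d).round(4),np.degrees(np.arctan2(d[1],d[0])).round(2)%360)
E
```

```text
D [ 0.5581 -0.1051  0.12  ] 0.0004 352.05
T [ 0.491  -0.1197  0.1415] 0.0683 192.4
F [ 0.491  -0.1199  0.1055] 0.0684 192.62
P [ 0.5935 -0.1008  0.125 ] 0.036 6.65
M [ 0.5949 -0.1004  0.125 ] 0.0375 7.01
```

```bash
python3 -c "
from station import *
print(finish_job())"
```

```text
the job is handed in; nothing more can be done
None
```

The job is handed in at about 24 s of 69 s. The nut was loosened, the pointer turned to the red marker and the nut tightened again; `finish_job()` gave no verdict.

- **Loosening:** I pushed the orange post about 0.57 rad anticlockwise.
- **Knob:** I gripped the bar and turned it 0.75 rad clockwise. The pointer came within about 0.5 mm of the marker.
- **Tightening:** I pushed the post back clockwise. The push began to grow at about -0.06 to -0.075 rad on the tool's angle, and I stopped 0.18 to 0.195 rad past that. The push grew by about 5.7 N in motion, against the 6 N stated for firmly tight.

**Last checks:** After release the post stood at 192.5°, 0.194 rad clockwise of its start, so it did not spring back. The pointer was still in line with the marker, within about 1.5 mm, and no shift of the marker could be seen. The gripper was clear of everything. The sanding block, plug, offcut and rule looked undisturbed; I did not measure them.

**What disagreed:**
- The fingertips were about 38 mm short of the reported TCP. The first push therefore passed above the post without touching it. I measured the offset from two cameras and allowed for it from then on.
- The wrist camera and the two fixed cameras put the screw axis about 2 mm apart, within the stated calibration. I worked with a point between the two.

The clamping force itself could not be measured. It rests on the angle past contact and the growth of the push.

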